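Reset the tripped breakers in the station's power box

TASK

Two breakers in the power box at the nail station have tripped: their levers stand half-way between on and off. Reset each of them, one lever at a time, by pushing it fully off (towards the box's front) and then fully on (towards its back); leave the main switch and all the other levers as they are, including the spare that is switched off. When both are on, shut the clear cover fully, without knocking over or shifting the things on the table.

Things in the scene. Friction and masses are not known exactly. Their poses are not given: they have to be found in the camera images.
- power_box: Grey portable power distribution box, fixed, 185 mm deep, 300 wide. Origin: on the table under mid-panel. x: from its front (outlets, robot's side) to its back; y: left along the breaker row; z up. Cheeks at the row's ends (inside y = +-138 mm) stand 32 mm above the panel; behind the panel, from x = 62 mm, a hood 142 mm high carries the cover, with a carrying handle behind it (to x = 157 mm, 107 mm high).
- panel (a point): Middle of the grey breaker panel, 95 mm above the box's origin, axes as the box's. The panel is flat, 140 mm front to back, and falls towards the front at 0.26 rad. Seven white breakers stand in one row along y through this point, 36 mm apart, flat faces parallel to the panel, 45 mm long front to back and 3 mm proud of it. Nothing but the levers stands out of the faces by more than 3 mm.
- cover (a joint): Hinge angle of the box's clear plastic cover, rad: 0 fully shut over the breakers, 1.83 upright, 2.5 its stop. It starts standing open, leaning back beyond upright, and stays at any angle where it is left; 1 to 3 N at its free edge turns it.
- cover_hinge (a point): Middle of the cover's hinge line (along the box's y), fixed, 60 mm behind and 146 mm above the box's origin; axes as the box's. The cover is a plate 4 mm thick, 268 mm wide, reaching 146 mm from the hinge (158 mm at its grey pull tab, 80 mm wide, in mid-edge), with a lip 28 mm deep along the free edge on the breaker side. Shut, it points to the front and 0.26 rad down.
- cover_edge (a point): Middle of the cover's free edge, in the root of the pull tab, 151 mm from the hinge line; moves with the cover.
- lever_m (a joint): Main switch lever (the wide one, always at the row's left end), rad: 0 off, 1.0 on. It is on.
- pivot_m (a point): Pivot of the main switch's lever, 9 mm below the breaker's face in the middle of that face; fixed, axes as the box's. The black lever is a flat paddle 28 mm wide (along the row), 8 mm thick, reaching 34 mm from the pivot (25 mm out of the face when half-way, 21 mm at either stop).
- lever_a (a joint): Breaker lever, rad: 0 fully off (leaning to the box's front), about 0.5 tripped (half-way, square to the panel), 1.0 fully on (leaning to the back); 0 and 1.0 are its stops. It stays where it is left; 3 to 4 N at its end moves it.
- pivot_a (a point): Pivot of the breaker's lever, 9 mm below the breaker's face in the middle of that face; fixed, axes as the box's. The black lever is a flat paddle 16 mm wide (along the row), 8 mm thick, reaching 34 mm from the pivot (25 mm out of the face when half-way, 21 mm at either stop). The place of this breaker in the row differs from start to start.
- lever_b (a joint): Breaker lever, rad: 0 fully off (leaning to the box's front), about 0.5 tripped (half-way, square to the panel), 1.0 fully on (leaning to the back); 0 and 1.0 are its stops. It stays where it is left; 3 to 4 N at its end moves it.
- pivot_b (a point): Pivot of the breaker's lever, 9 mm below the breaker's face in the middle of that face; fixed, axes as the box's. The black lever is a flat paddle 16 mm wide (along the row), 8 mm thick, reaching 34 mm from the pivot (25 mm out of the face when half-way, 21 mm at either stop). The place of this breaker in the row differs from start to start.
- lever_c (a joint): Breaker lever, rad: 0 fully off (leaning to the box's front), about 0.5 tripped (half-way, square to the panel), 1.0 fully on (leaning to the back); 0 and 1.0 are its stops. It stays where it is left; 3 to 4 N at its end moves it.
- pivot_c (a point): Pivot of the breaker's lever, 9 mm below the breaker's face in the middle of that face; fixed, axes as the box's. The black lever is a flat paddle 16 mm wide (along the row), 8 mm thick, reaching 34 mm from the pivot (25 mm out of the face when half-way, 21 mm at either stop). The place of this breaker in the row differs from start to start.
- lever_d (a joint): Breaker lever, rad: 0 fully off (leaning to the box's front), about 0.5 tripped (half-way, square to the panel), 1.0 fully on (leaning to the back); 0 and 1.0 are its stops. It stays where it is left; 3 to 4 N at its end moves it.
- pivot_d (a point): Pivot of the breaker's lever, 9 mm below the breaker's face in the middle of that face; fixed, axes as the box's. The black lever is a flat paddle 16 mm wide (along the row), 8 mm thick, reaching 34 mm from the pivot (25 mm out of the face when half-way, 21 mm at either stop). The place of this breaker in the row differs from start to start.
- lever_e (a joint): Breaker lever, rad: 0 fully off (leaning to the box's front), about 0.5 tripped (half-way, square to the panel), 1.0 fully on (leaning to the back); 0 and 1.0 are its stops. It stays where it is left; 3 to 4 N at its end moves it.
- pivot_e (a point): Pivot of the breaker's lever, 9 mm below the breaker's face in the middle of that face; fixed, axes as the box's. The black lever is a flat paddle 16 mm wide (along the row), 8 mm thick, reaching 34 mm from the pivot (25 mm out of the face when half-way, 21 mm at either stop). The place of this breaker in the row differs from start to start.
- lever_f (a joint): Breaker lever, rad: 0 fully off (leaning to the box's front), about 0.5 tripped (half-way, square to the panel), 1.0 fully on (leaning to the back); 0 and 1.0 are its stops. It stays where it is left; 3 to 4 N at its end moves it.
- pivot_f (a point): Pivot of the breaker's lever, 9 mm below the breaker's face in the middle of that face; fixed, axes as the box's. The black lever is a flat paddle 16 mm wide (along the row), 8 mm thick, reaching 34 mm from the pivot (25 mm out of the face when half-way, 21 mm at either stop). The place of this breaker in the row differs from start to start.
- gel_bottle_mid (a point): Bystander: middle of a grey gel bottle with white cap, 42 mm across, 115 mm tall, standing loose.
- cream_jar_mid (a point): Bystander: middle of a white jar, 64 mm across, 55 mm tall, standing loose.
- tool_tin: Bystander: open brass-coloured tin of nail tools, 100 x 160 x 28 mm, loose; origin at the middle of its underside.
- nail_lamp: Bystander: white nail curing lamp, 200 deep x 240 wide x 104 mm tall, fixed; origin at the middle of its underside.

How it is judged (in metres and radians):
On the way, in this order (a step that is already met when the one before it is completed fails the run):
1. one of the two tripped levers is pushed fully off (value of joint any of lever_c, lever_f below 0.1 rad), for 0.1 s.
2. then either that lever is fully on while the other is still tripped, or the other is fully off as well (((value of joint lever_c above 0.9 rad and value of joint lever_f between 0.25 and 0.75 rad) or (value of joint lever_f above 0.9 rad and value of joint lever_c between 0.25 and 0.75 rad) or value of joint each of lever_c, lever_f below 0.1 rad)), for 0.1 s.
3. then one of the two is fully on and the other fully off (((value of joint lever_c above 0.9 rad and value of joint lever_f below 0.1 rad) or (value of joint lever_f above 0.9 rad and value of joint lever_c below 0.1 rad))), for 0.1 s.
4. then both are fully on (value of joint each of lever_c, lever_f above 0.9 rad), for 0.1 s.
At the end, for the whole second after the job is handed in: both tripped breakers fully on (lever beyond 0.9 rad), main switch and the other three still on (beyond 0.8), the spare still off (below 0.2), the cover shut (below 0.06 rad) and at rest; bottle, jar and tin within 20 mm of where they stood (all of step 4 and value of joint each of lever_m, lever_a, lever_b, lever_d above 0.8 rad and value of joint lever_e below 0.2 rad and value of joint cover below 0.06 rad and velocity of joint cover between -0.05 and 0.05 rad/s and distance of each of gel_bottle_mid, cream_jar_mid, tool_tin from where it was at the start of the episode below 0.02 m); the robot touches nothing.
It fails at once if a lever that had not tripped is moved (not (value of joint each of lever_m, lever_a, lever_b, lever_d above 0.8 rad and value of joint lever_e below 0.2 rad)).
It fails at once if the bottle, jar or tin is shifted by more than 20 mm or tipped (distance of any of gel_bottle_mid, cream_jar_mid, tool_tin from where it was at the start of the episode above 0.02 m or angle between any of gel_bottle_mid, cream_jar_mid, tool_tin's own z axis and vertical above 0.3 rad).
It also fails if it takes over 61 s, if anything falls off the work surface, if the arm or the gripper's body presses on something with over 40 N, if the wrist force passes 120 N, or if a joint passes its speed limit or range.

ROBOT

A 6-joint arm with a two-finger parallel gripper is mounted at the origin on the work surface. World frame = base frame: x ahead of the robot, y to its left, z up, the work surface at z = 0. Lengths are in m, angles in degrees, forces in N, time in s.
With the tool pointing down it reaches from about 0.275 to 0.825 m from the base axis. Payload 5.2 kg.
Tool frame: the origin (TCP) lies at the centre of the arm's flange, where the gripper is bolted on; the fingertips stand 186 mm ahead of it and the grasp point (between the pads) lies 167 mm ahead of it; z points along the fingers, y is the line along which they close (so a half turn about z gives the same grasp; the last joint's range is limited). The gripper opens to 93 mm and grips with 3 to 60 N. Pads are 15 mm wide; open, the fingers measure 128 mm over their backs; the gripper's body (75 mm by 188 mm) begins 65 mm behind the grasp point.
Start: joints at [53.698, 14.817, 87.949, -0, 77.235, -11.62], TCP at [0.23, 0.5, 0.405] pointing down, gripper open.
Joint ranges: [-179.93, 179.93], [-52.35, 119.4], [10.71, 147.94], [-69.91, 249.91], [12.55, 155.21], [-178.61, 178.61]. Speed limits (degrees/s): [147.25, 147.25, 180, 180, 180, 180].

INTERFACE

Orientations are given as [roll, pitch, yaw] about the fixed x, y, z axes, in that order (R = Rz(yaw) Ry(pitch) Rx(roll)).
In Python, from bench import readout, cams, ctrl gives the robot as it stands.
- The arm moves only by the tool drive_tool, never from a script. Its argument "commands" is text: rows parted by semicolons, each of 7 numbers parted by spaces: the shift along the tool's x, y, z in mm, then the turn, a rotation vector about the tool's x, y, z in rad, then the closure, from 0 (fully open) to 1 (shut). A call has 1 to 10 rows; each row shifts and turns the commanded pose from where the row before left it, along the tool's axes as they then stand; what a row does not reach is not made up. A row lasts 1/10 s, in which the tool goes at most 50 mm and 8.59 degrees, less where a joint would pass 70% of its speed; a pose out of reach is approached as far as the arm can. A call with a gripper value outside its range is refused whole. The fingers move at their own pace and stop on an object; the grip force is fixed at half the most. Time passes only in rows, so rows that do not move let the fingers close. It gives the time, the measured TCP pose, the force, the opening and the grip force at its end, in the units of the state.
- readout.state(): the state, without advancing time (a new reading comes with each control period).
- cams.capture(name): name is "scene" or "top"; returns the picture (480x640x3 uint8, red, green, blue); there is no depth.
- cams.get_calibration(name): a dict with "fx", "fy", "cx", "cy" (pixels), "R" (3x3) and "t" (3): a world point X has camera coordinates R X + t. Camera axes: x right, y down, z forward; pixel columns grow to the right and rows downward; lengths in m; the calibration is good to about 2 mm. A picture is of the moment at which its call begins. get_calibration takes no time and is no camera call.
- ctrl.finish_job(): hands the job in; it is judged then, once.
The state is a dict: "time_s": time; "joints": joint angles; "joint_velocities": joint speeds; "joint_torque": joint torques, N m; "eef_pos": TCP position; "orientation": TCP orientation; "ft_force": force on the tool from outside, world axes, zero at the start; "torque": the same for the moment, N m; "grip_width": opening from 0.0 (shut) to 1.0 (fully open); "finger_force": force on a finger pad.
Only numpy, scipy, OpenCV 4.12 (cv2) and the standard library are available. Lean on these libraries where they do the work, as an engineer would, in place of code of your own. Each camera call takes 0.05 s, during which the arm holds its last target. There are 200 camera calls.

## Working session

There is one attempt and no reset: what is moved stays moved. The work goes in short steps, Python scripts to look and compute and a tool call to move; the robot and the scene stay as the last step left them, time stands still between calls to the robot, and variables do not carry over. Pictures are saved under pics/ and viewed, at most 10 in all, crops included, and the job is handed in when it is done.

Besides the shell and the picture viewer there is one more tool, called after "Emit:" as name(argument=value, ...) on one line, values as JSON. drive_tool: Moves the arm, as the interface text tells. Its arguments: {"type":"object","properties":{"commands":{"type":"string"}},"required":["commands"]}

```bash
mkdir -p pics; ls; python3 - <<'E'
from bench import readout,cams
import cv2,numpy as np
s=readout.state();print(s)
for n in("scene","top"):
    im=cams.capture(n);cv2.imwrite(f"pics/{n}0.png",im[...,::-1])
    c=cams.get_calibration(n);print(n,{k:np.round(v,4).tolist() for k,v in c.items()}, (-np.array(c['R']).T@np.array(c['t'])).round(3))
E
```

```text
pics
{'time_s': 0.0, 'joints': array([ 5.36969370e+01,  1.48572571e+01,  8.80094729e+01,  1.25412838e-03,
        7.72358442e+01, -1.16199677e+01]), 'joint_velocities': array([ 0.07194378, -0.10693979,  0.05741996,  0.01944912,  0.01512631,
       -0.05881957]), 'joint_torque': array([ 1.80743857e-03, -4.37302065e+01, -2.84001070e+01,  7.20416405e-02,
        4.14836977e-02, -7.43177543e-05]), 'eef_pos': array([0.22952775, 0.49958005, 0.40394747]), 'orientation': array([-1.79899774e+02, -2.18580046e-02,  1.55316607e+02]), 'ft_force': array([-0.73009354, -0.23756745,  0.44721044]), 'torque': array([0.049916  , 0.048516  , 0.00184087]), 'finger_force': 0.0, 'grip_width': 1.0016268829813486}
scene {'fx': 492.8017, 'fy': 492.8017, 'cx': 325.2047, 'cy': 242.3165, 'R': [[-0.9464, 0.323, 0.0024], [0.2324, 0.6861, -0.6894], [-0.2243, -0.6518, -0.7244]], 't': [0.5324, -0.075, 1.3856]} [0.832 0.783 0.951]
top {'fx': 433.2606, 'fy': 433.2606, 'cx': 326.7915, 'cy': 239.1213, 'R': [[-0.0266, -0.9996, -0.0054], [-0.9958, 0.0269, -0.0877], [0.0878, 0.003, -0.9961]], 't': [0.0293, 0.5466, 0.9323]} [0.463 0.012 0.977]
```

View pics/scene0.png

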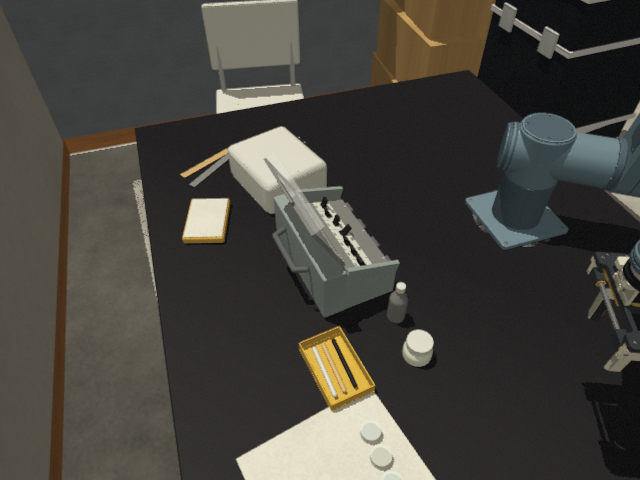

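View pics/top0.png

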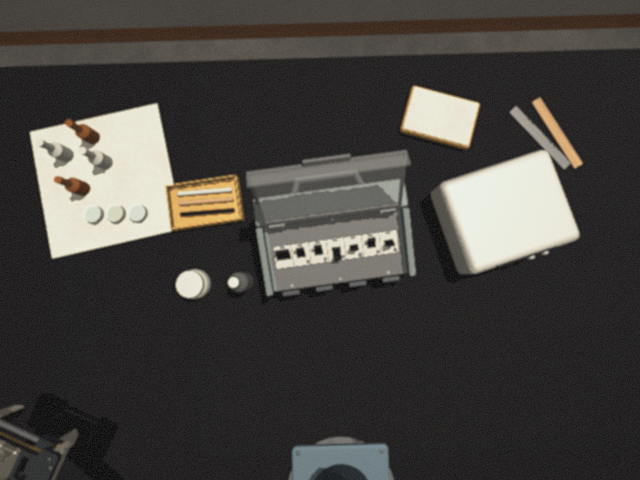

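The scene view shows the box with its cover open (about 340,245). The top view shows the breaker row from (283,255) to (390,243), bottle at (238,283), jar at (193,284), tin at (205,202). Next I zoom in on the row.

```bash
python3 - <<'E'
import cv2,numpy as np
a=cv2.imread("pics/top0.png")[225:300,240:420];b=cv2.imread("pics/scene0.png")[180:290,260:410]
a=cv2.resize(a,None,fx=4.4,fy=4.4,interpolation=cv2.INTER_CUBIC)
b=cv2.resize(b,None,fx=5.3,fy=5.3,interpolation=cv2.INTER_CUBIC)
cv2.imwrite("pics/topc.png",cv2.convertScaleAbs(a,alpha=1.2));cv2.imwrite("pics/scenec.png",cv2.convertScaleAbs(b,alpha=1.3))
im=cv2.imread("pics/top0.png");g=im.min(2)
m=np.zeros_like(g);m[225:275,268:402]=(g[225:275,268:402]>140)*255
n,l,st,c=cv2.connectedComponentsWithStats(m)
for s,cc in zip(st[1:],c[1:]):
    if s[4]>3: print(s,cc.round(1))
p=np.column_stack(np.nonzero(m))[:,::-1].astype(np.float32);r=cv2.minAreaRect(p);print(r);print(cv2.boxPoints(r))
E
```

```text
[ 274  230  125   40 1992] [338.6 248.8]
[273 246   9   5  31] [276.6 247.9]
[387 271   3   3   9] [388. 272.]
((335.45404052734375, 258.6507873535156), (42.423805236816406, 128.4716033935547), 82.50414276123047)
[[269.      246.     ]
 [396.37372 229.2403 ]
 [401.90808 271.30157]
 [274.53436 288.06128]]
```

View pics/topc.png

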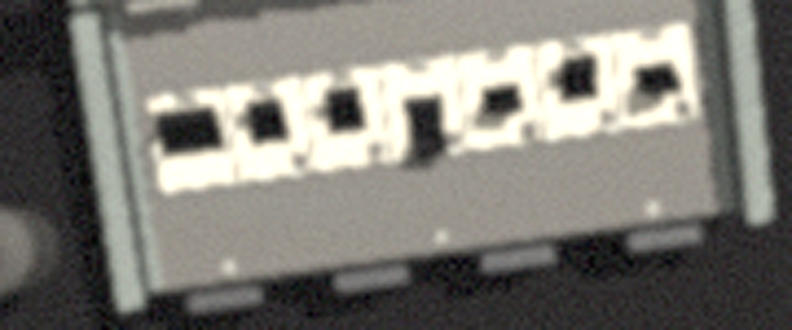

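View pics/scenec.png

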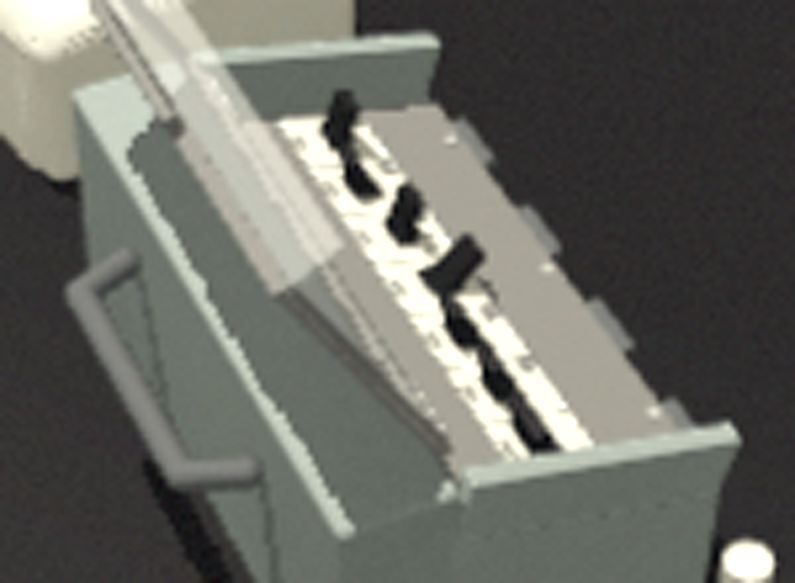

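The crops show lever 4 from the left (425,130) leaning forward, so it is the spare that is off. Levers 5 (500,100) and 7 (655,80) stand upright, so they are the tripped ones. Levers M, 2, 3 and 6 lean back and are on. Next I fit the box pose from the face-row corners.

```bash
cat > h.py <<'E'
import numpy as np
from scipy.optimize import least_squares
from scipy.spatial.transform import Rotation as Ro
from bench import readout,cams
T=.26;ct,st=np.cos(T),np.sin(T)
U=np.array([ct,0,st]);N=np.array([-st,0,ct]);P0=np.array([0,0,.095])
def pan(u,y,n): return P0+U*u/1e3+N*n/1e3+np.array([0,y/1e3,0])   # n above panel, mm
def proj(c,X):
    X=X@np.array(c['R']).T+c['t'];return np.column_stack([c['fx']*X[:,0]/X[:,2]+c['cx'],c['fy']*X[:,1]/X[:,2]+c['cy']])
def w(b,X): return np.atleast_2d(X)@Ro.from_euler('z',b[2]).as_matrix().T+[b[0],b[1],0]
try: B=np.load('B.npy')
except Exception: B=None
def tool():
    s=readout.state();R=Ro.from_euler('xyz',s['orientation'],degrees=True).as_matrix();return np.array(s['eef_pos']),R
def axes(z,y):  # box-frame tool z and y -> world R
    z=np.array(z,float);y=np.array(y,float);x=np.cross(y,z)
    return Ro.from_euler('z',B[2]).as_matrix()@np.column_stack([x,y,z])
def togo(tip,L=186):  # box-frame tip target -> shift in present tool axes, mm
    p,R=tool();return (R.T@(w(B,tip)[0]-p)-[0,0,L/1e3])*1e3
E
python3 - <<'E'
from h import *
tc=np.array([[148,100],[688,25],[697,118],[162,192]])/4.4+[240,225]
sc=np.array([[278,120],[358,118],[592,440]])/5.3+[260,180]
X=np.array([pan(22.5,125,3),pan(22.5,-125,3),pan(-22.5,-125,3),pan(-22.5,125,3)])
ct_,cs=cams.get_calibration('top'),cams.get_calibration('scene')
f=lambda b:np.r_[(proj(ct_,w(b,X))-tc).ravel(),(proj(cs,w(b,X[[1,2,3]]))-sc).ravel()]
r=least_squares(f,[.46,0,.14]);print(r.x,f(r.x).round(1).reshape(-1,2).tolist())
g=lambda b:f(b)[:8];r2=least_squares(g,[.46,0,.14]);print('top only',r2.x,r2.fun.round(1))
np.save('B.npy',r.x)
import h;h.B=r.x
p,R=tool()
for s in(1,-1):
    Rt=axes(-N,[0,s,0]);print(s,Ro.from_matrix(R.T@Rt).as_rotvec())
# cover edge: predicted pixels for angles
for c in(2.0,2.2,2.4,2.5):
    a=c-T;e=np.array([[.06-.146*np.cos(a),y,.146+.146*np.sin(a)] for y in(.134,-.134)]);print(c,proj(ct_,w(r.x,e)).round(),proj(cs,w(r.x,e)).round())
E
```

```text
[ 0.52009696 -0.00495484  0.11037   ] [[0.3, -0.8], [-0.0, -0.6], [0.3, -0.1], [0.5, -0.2], [-0.2, -0.9], [-0.0, -1.9], [2.3, 2.8]]
top only [ 0.51926797 -0.00438567  0.11075245] [ 0.  -0.3 -0.3 -0.2  0.   0.3  0.3  0.2]
1 [-0.07178592 -0.25437143 -0.53788738]
-1 [-0.33851883  0.09553307  2.58146275]
2.0 [[249. 201.]
 [414. 178.]] [[335. 220.]
 [284. 146.]]
2.2 [[247. 184.]
 [410. 162.]] [[322. 227.]
 [272. 152.]]
2.4 [[247. 171.]
 [406. 149.]] [[310. 236.]
 [262. 159.]]
2.5 [[247. 165.]
 [404. 144.]] [[305. 241.]
 [258. 164.]]
```

Emit:
drive_tool(commands="0 0 -20 -0.0144 -0.0509 -0.1076 1;0 0 -20 -0.0144 -0.0509 -0.1076 1;0 0 -20 -0.0144 -0.0509 -0.1076 1;0 0 -20 -0.0144 -0.0509 -0.1076 1;0 0 -20 -0.0144 -0.0509 -0.1076 1")

```text
time_s: 0.6
eef_pos: [0.2191, 0.4996, 0.5042]
orientation: [-180.0, 15.1, -173.4]
ft_force: [-0.5, -0.1, 0.4]
grip_width: 0.621
finger_force: 0.0
```

```bash
cat > go.py <<'E'
from h import *
import sys
def rep(u,y,n):
    p,R=tool();print('togo mm',togo(pan(u,y,n)).round(1),'rot',Ro.from_matrix(R.T@axes(-N,[0,1,0])).as_rotvec().round(4),'F',readout.state()['ft_force'].round(1),'t',readout.state()['time_s'],'grip',readout.state()['grip_width'].round(2))
rep(*map(float,sys.argv[1:]))
E
python3 -c "
import numpy as np;np.save('B.npy',[.5195,-.0045,.1106])"; python3 go.py 20 -36 100
```

```text
Traceback (most recent call last):
  File "go.py", line 5, in <module>
    rep(*map(float,sys.argv[1:]))
    ~~~^^^^^^^^^^^^^^^^^^^^^^^^^^
  File "go.py", line 4, in rep
    p,R=tool();print('togo mm',togo(pan(u,y,n)).round(1),'rot',Ro.from_matrix(R.T@axes(-N,[0,1,0])).as_rotvec().round(4),'F',readout.state()['ft_force'].round(1),'t',readout.state()['time_s'],'grip',readout.state()['grip_width'].round(2))
                                                                                                                                                                                                       ^^^^^^^^^^^^^^^^^^^^^^^^^^^^^^^^^^^
AttributeError: 'float' object has no attribute 'round'
```

```bash
sed -i "s/readout.state()\['grip_width'\].round(2)/round(readout.state()['grip_width'],2)/" go.py; python3 go.py 20 -36 100
```

```text
togo mm [-146.3 -571.1  171.9] rot [0.0007 0.0027 0.0039] F [-0.5 -0.1  0.4] t 0.6 grip 0.62
```

Emit:
drive_tool(commands="-10 -47.6 0 0 0 0 1;-10 -47.6 0 0 0 0 1;-12.5 -47.6 5 0 0 0 1;-12.5 -47.6 5 0 0 0 1;-12.5 -47.6 10 0 0 0 1;-12.5 -47.6 10 0 0 0 1;-12.5 -47.6 10 0 0 0 1;-12.5 -47.6 10 0 0 0 1;-12.5 -47.6 10 0 0 0 1;-12.5 -47.6 10 0 0 0 1")

```text
time_s: 1.6
eef_pos: [0.4043, 0.0406, 0.4666]
orientation: [179.9, 15.0, -173.7]
ft_force: [1.1, 0.4, -0.1]
grip_width: 0.002
finger_force: 0.0
```

Emit:
drive_tool(commands="-13 -47.6 16 0 0 0 1;-13 -47.6 16 0 0 0 1;0 0 30 0 0 0 1;0 0 0 0 0 0 1;0 0 0 0 0 0 1;0 0 0 0 0 0 1")

```text
time_s: 2.2
eef_pos: [0.4539, -0.0432, 0.4156]
orientation: [180.0, 15.0, -173.6]
ft_force: [-0.8, -0.5, 1.3]
grip_width: 0.003
finger_force: 0.0
```

```bash
python3 go.py 20 -36 50;python3 -c "
from h import *;import cv2
im=cams.capture('top')[190:310,235:435,::-1];cv2.imwrite('pics/t1.png',cv2.resize(im,None,fx=4,fy=4,interpolation=cv2.INTER_CUBIC))
im=cams.capture('scene')[130:310,250:450,::-1];cv2.imwrite('pics/s1.png',cv2.resize(im,None,fx=3.3,fy=3.3,interpolation=cv2.INTER_CUBIC))"
```

```text
togo mm [-4.  -5.1 91.7] rot [0.0012 0.0025 0.0013] F [-0.8 -0.5  1.3] t 2.2 grip 0.0
```

View pics/s1.png

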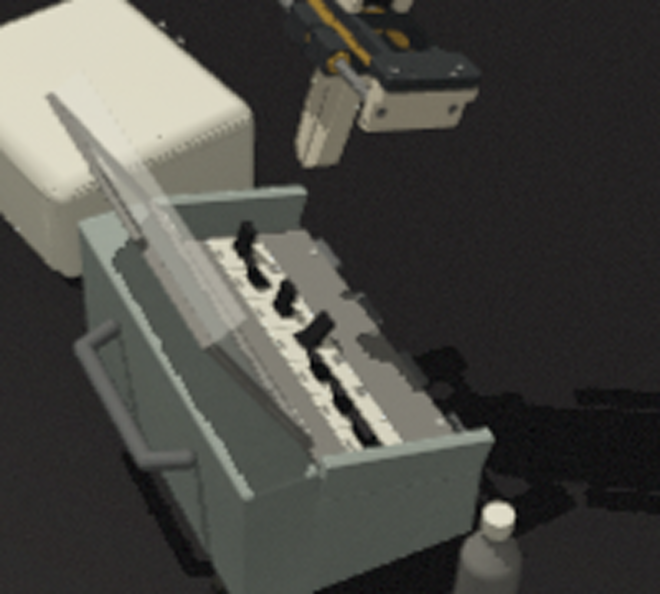

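The cropped scene view shows the shut fingers high above the panel at (320,130), with the cover still leaning back and no contact. I now come down behind lever 5.

Emit:
drive_tool(commands="-4 -5 20 0.001 0.002 0.001 1;0 0 30 0 0 0 1;0 0 30 0 0 0 1;0 0 10 0 0 0 1;0 0 0 0 0 0 1;0 0 0 0 0 0 1")

```text
time_s: 2.9
eef_pos: [0.4818, -0.0458, 0.3298]
orientation: [-180.0, 14.9, -173.7]
ft_force: [0.7, -0.5, 0.4]
grip_width: 0.008
finger_force: 0.0
```

```bash
python3 go.py 18.5 -36 14;python3 -c "
from h import *;import cv2
im=cams.capture('scene')[130:310,250:450,::-1];im2=cams.capture('top')[180:300,260:420,::-1]
cv2.imwrite('pics/s2.png',np.hstack([cv2.resize(im,(440,396),interpolation=cv2.INTER_CUBIC),cv2.copyMakeBorder(cv2.resize(im2,(360,270),interpolation=cv2.INTER_CUBIC),0,126,0,0,0)]))"
```

```text
togo mm [ 1.4  1.  37.7] rot [-0.0003  0.0009 -0.0004] F [ 0.7 -0.5  0.4] t 2.9 grip 0.01
```

View pics/s2.png

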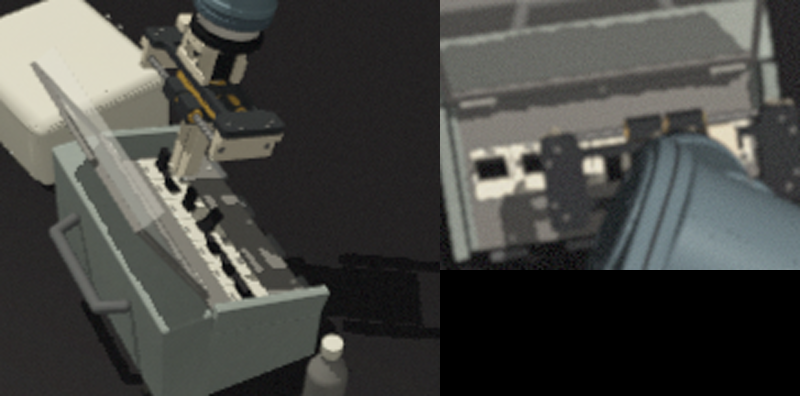

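The left half shows the fingertips at about (187,180), just above lever 5 at (188,200). I check that against the projection.

```bash
python3 -c "
from h import *
c=cams.get_calibration('scene')
for n,q in dict(tip=(20,-37,52),l5=(0,-36,28),l7=(0,-108,28),l4=(-16,0,24)).items(): print(n,((proj(c,w(B,pan(*q)))-[250,130])*2.2).round(0))"
```

```text
tip [[182. 171.]]
l5 [[193. 187.]]
l7 [[166. 148.]]
l4 [[219. 208.]]
```

Emit:
drive_tool(commands="1 1 13 0 0 0 1;0 0 13 0 0 0 1;0 0 11 0 0 0 1;0 0 0 0 0 0 1;0 0 0 0 0 0 1")

```text
time_s: 3.5
eef_pos: [0.49, -0.0442, 0.2929]
orientation: [180.0, 14.9, -173.7]
ft_force: [0.2, 0.2, -0.0]
grip_width: 0.005
finger_force: 0.0
```

```bash
python3 go.py 1 -36 14
```

```text
togo mm [17.2  0.2 -0.1] rot [ 0.0001 -0.0004 -0.0014] F [ 0.2  0.2 -0. ] t 3.5 grip 0.0
```

Free of contact. I push towards the front and watch the force.

Emit:
drive_tool(commands="3 0 0 0 0 0 1;3 0 0 0 0 0 1;3 0 0 0 0 0 1;2 0 0 0 0 0 1;2 0 0 0 0 0 1;2 0 0 0 0 0 1;0 0 0 0 0 0 1;0 0 0 0 0 0 1")

```text
time_s: 4.3
eef_pos: [0.4763, -0.0458, 0.2897]
orientation: [-180.0, 15.1, -173.8]
ft_force: [5.0, 1.5, 0.9]
grip_width: 0.002
finger_force: 2.4
```

Emit:
drive_tool(commands="1 0 0 0 0 0 1;1 0 0 0 0 0 1;0 0 0 0 0 0 1;0 0 0 0 0 0 1")

```text
time_s: 4.7
eef_pos: [0.4744, -0.0461, 0.2891]
orientation: [-180.0, 15.1, -173.8]
ft_force: [5.1, 1.6, 0.6]
grip_width: 0.005
finger_force: 2.2
```

```bash
python3 go.py 1 -36 14
```

```text
togo mm [1.7 0.5 0.3] rot [-0.001   0.0031 -0.0018] F [5.1 1.6 0.6] t 4.7 grip 0.01
```

Emit:
drive_tool(commands="1 0 0 0 0 0 1;1 0 0 0 0 0 1;0 0 0 0 0 0 1;0 0 0 0 0 0 1")

```text
time_s: 5.1
eef_pos: [0.473, -0.0464, 0.289]
orientation: [-179.9, 15.2, -173.8]
ft_force: [7.4, 2.2, 2.0]
grip_width: 0.004
finger_force: 3.0
```

Emit:
drive_tool(commands="1 0 0 0 0 0 1;0.5 0 0 0 0 0 1;0 0 0 0 0 0 1;0 0 0 0 0 0 1")

```text
time_s: 5.5
eef_pos: [0.4723, -0.0466, 0.2891]
orientation: [-179.9, 15.3, -173.8]
ft_force: [9.4, 2.9, 1.3]
grip_width: 0.004
finger_force: 4.0
```

```bash
python3 go.py 1 -36 14
```

```text
togo mm [0.4 1.  0.9] rot [-0.0021  0.0072 -0.0022] F [9.4 2.9 1.3] t 5.5 grip 0.0
```

Emit:
drive_tool(commands="1 0 0 0 0 0 1;1 0 0 0 0 0 1;1 0 0 0 0 0 1;0 0 0 0 0 0 1;0 0 0 0 0 0 1")

```text
time_s: 6.0
eef_pos: [0.4706, -0.0471, 0.2894]
orientation: [-179.8, 15.6, -173.8]
ft_force: [14.6, 4.7, 2.6]
grip_width: 0.007
finger_force: 6.0
```

```bash
python3 go.py 1 -36 14
```

```text
togo mm [-0.3  1.6  1.6] rot [-0.0034  0.0115 -0.0026] F [14.6  4.7  2.6] t 6.0 grip 0.01
```

Force rises while the tip stands still, so lever 5 is at its off stop. I back off, lift, and go in front of it.

Emit:
drive_tool(commands="-6 0 0 0 0 0 1;-4 0 0 0 0 0 1;0 0 -16 0 0 0 1;0 0 -16 0 0 0 1;0 0 0 0 0 0 1;0 0 0 0 0 0 1")

```text
time_s: 6.6
eef_pos: [0.4684, -0.0464, 0.3194]
orientation: [180.0, 14.8, -173.8]
ft_force: [-0.1, 0.9, 0.1]
grip_width: 0.007
finger_force: 0.0
```

```bash
python3 go.py -37 -36 42
```

```text
togo mm [40.8 -0.1  3.2] rot [ 0.0004 -0.0015 -0.0015] F [-0.1  0.9  0.1] t 6.6 grip 0.01
```

Emit:
drive_tool(commands="13 0 0 0 0 0 1;14 0 0 0 0 0 1;14 0 0 0 0 0 1;0 0 0 0 0 0 1;0 0 10 0 0 0 1;0 0 11 0 0 0 1;0 0 10 0 0 0 1;0 0 0 0 0 0 1;0 0 0 0 0 0 1")

```text
time_s: 7.5
eef_pos: [0.4374, -0.0498, 0.2787]
orientation: [179.9, 14.8, -173.7]
ft_force: [0.3, -0.2, -0.1]
grip_width: 0.007
finger_force: 0.0
```

```bash
python3 go.py -1 -36 14
```

```text
togo mm [-35.8  -0.2  -0.2] rot [ 0.0011 -0.0021 -0.0013] F [ 0.3 -0.2 -0.1] t 7.5 grip 0.01
```

Emit:
drive_tool(commands="-4 0 0 0 0 0 1;-4 0 0 0 0 0 1;-4 0 0 0 0 0 1;-4 0 0 0 0 0 1;-4 0 0 0 0 0 1;-4 0 0 0 0 0 1;-4 0 0 0 0 0 1;-3 0 0 0 0 0 1;-2 0 0 0 0 0 1;0 0 0 0 0 0 1")

```text
time_s: 8.5
eef_pos: [0.4683, -0.0461, 0.2877]
orientation: [179.9, 14.7, -173.7]
ft_force: [-5.1, 0.2, 0.7]
grip_width: 0.005
finger_force: 2.4
```

Emit:
drive_tool(commands="-1.5 0 0 0 0 0 1;-1.5 0 0 0 0 0 1;0 0 0 0 0 0 1;0 0 0 0 0 0 1")

```text
time_s: 8.9
eef_pos: [0.4708, -0.0458, 0.288]
orientation: [179.9, 14.6, -173.7]
ft_force: [-5.9, -1.1, -2.4]
grip_width: 0.005
finger_force: 2.6
```

```bash
python3 go.py -1 -36 14
```

```text
togo mm [-1.4 -0.5  0.1] rot [ 0.0014 -0.0045 -0.001 ] F [-5.9 -1.1 -2.4] t 8.9 grip 0.0
```

Emit:
drive_tool(commands="-1.5 0 0 0 0 0 1;-1.5 0 0 0 0 0 1;0 0 0 0 0 0 1;0 0 0 0 0 0 1")

```text
time_s: 9.3
eef_pos: [0.4722, -0.0456, 0.288]
orientation: [179.9, 14.4, -173.7]
ft_force: [-13.6, -4.9, 2.1]
grip_width: 0.006
finger_force: 7.1
```

Emit:
drive_tool(commands="-1 0 0 0 0 0 1;-1 0 0 0 0 0 1;-1 0 0 0 0 0 1;0 0 0 0 0 0 1;0 0 0 0 0 0 1")

```text
time_s: 9.8
eef_pos: [0.4734, -0.0455, 0.2881]
orientation: [179.9, 14.1, -173.6]
ft_force: [-21.8, -8.4, 6.8]
grip_width: 0.003
finger_force: 12.1
```

```bash
python3 go.py -1 -36 14
```

```text
togo mm [-0.6 -0.8 -0.4] rot [ 0.0024 -0.0141  0.0006] F [-21.8  -8.4   6.8] t 9.8 grip 0.0
```

Lever 5 is at its on stop. I back off, lift, and go over to lever 7.

Emit:
drive_tool(commands="8 0 0 0 0 0 1;3 0 0 0 0 0 1;0 0 -16 0 0 0 1;0 0 -20 0 0 0 1;-8 -22 0 0 0 0 1;-10 -25 0 0 0 0 1;-10 -25 0 0 0 0 1;0 0 0 0 0 0 1;0 0 0 0 0 0 1")

```text
time_s: 10.7
eef_pos: [0.493, -0.1165, 0.3295]
orientation: [180.0, 14.9, -173.8]
ft_force: [0.4, 0.1, -0.0]
grip_width: 0.006
finger_force: 0.0
```

```bash
python3 go.py 19 -108 14;python3 -c "
from h import *;import cv2
im=cams.capture('scene')[130:310,250:450,::-1];im2=cams.capture('top')[180:300,260:420,::-1]
cv2.imwrite('pics/s3.png',np.hstack([cv2.resize(im,(440,396),interpolation=cv2.INTER_CUBIC),cv2.copyMakeBorder(cv2.resize(im2,(360,270),interpolation=cv2.INTER_CUBIC),0,126,0,0,0)]))"
```

```text
togo mm [ 3.9  0.4 36.6] rot [ 0.      0.0001 -0.0024] F [ 0.4  0.1 -0. ] t 10.7 grip 0.01
```

View pics/s3.png

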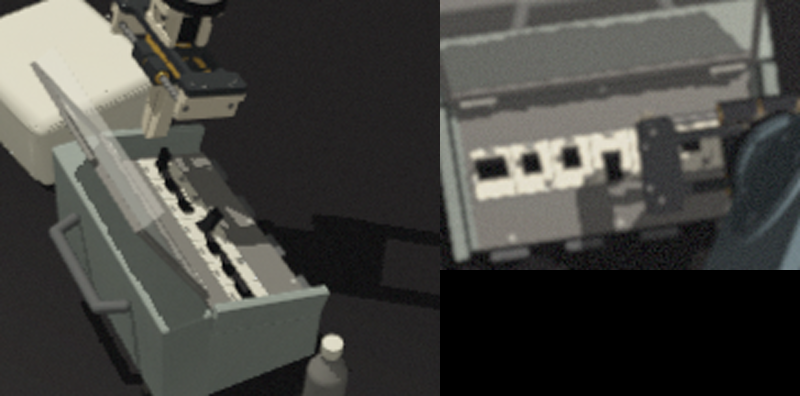

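The left half shows lever 5 at (188,203) now leaning back, and lever 4 still off at (212,217). The finger stands above and behind lever 7, at (155,135) over (163,158), so I descend and push.

Emit:
drive_tool(commands="4 0 12 0 0 0 1;0 0 12 0 0 0 1;0 0 12 0 0 0 1;0 0 0 0 0 0 1;3 0 0 0 0 0 1;3 0 0 0 0 0 1;3 0 0 0 0 0 1;3 0 0 0 0 0 1;2 0 0 0 0 0 1;0 0 0 0 0 0 1")

```text
time_s: 11.8
eef_pos: [0.4851, -0.1173, 0.291]
orientation: [-180.0, 15.1, -173.8]
ft_force: [4.9, 2.6, 0.2]
grip_width: 0.004
finger_force: 1.8
```

```bash
python3 go.py 1 -108 14
```

```text
togo mm [4.8 0.4 1.3] rot [-0.0009  0.0029 -0.0021] F [4.9 2.6 0.2] t 11.8 grip 0.0
```

Emit:
drive_tool(commands="2 0 0 0 0 0 1;2 0 0 0 0 0 1;1 0 0 0 0 0 1;1 0 0 0 0 0 1;0 0 0 0 0 0 1;0 0 0 0 0 0 1")

```text
time_s: 12.4
eef_pos: [0.4801, -0.1182, 0.29]
orientation: [-179.9, 15.2, -173.8]
ft_force: [6.2, 1.5, 0.6]
grip_width: 0.001
finger_force: 2.7
```

Emit:
drive_tool(commands="1 0 0 0 0 0 1;1 0 0 0 0 0 1;1 0 0 0 0 0 1;0 0 0 0 0 0 1;0 0 0 0 0 0 1")

```text
time_s: 12.9
eef_pos: [0.4785, -0.1186, 0.2903]
orientation: [-179.8, 15.4, -173.8]
ft_force: [11.9, 3.6, 2.2]
grip_width: 0.004
finger_force: 5.0
```

```bash
python3 go.py 1 -108 14
```

```text
togo mm [-0.6  1.6  2.5] rot [-0.0036  0.0092 -0.0025] F [11.9  3.6  2.2] t 12.9 grip 0.0
```

Emit:
drive_tool(commands="1 0 0 0 0 0 1;1 0 0 0 0 0 1;1 0 0 0 0 0 1;0 0 0 0 0 0 1;0 0 0 0 0 0 1")

```text
time_s: 13.4
eef_pos: [0.4768, -0.1191, 0.2906]
orientation: [-179.8, 15.7, -173.8]
ft_force: [17.3, 6.6, 3.0]
grip_width: 0.005
finger_force: 7.3
```

Emit:
drive_tool(commands="-6 0 0 0 0 0 1;-5 0 0 0 0 0 1;0 0 -16 0 0 0 1;0 0 -14 0 0 0 1;0 0 0 0 0 0 1;14 0 0 0 0 0 1;14 0 0 0 0 0 1;14 0 0 0 0 0 1;0 0 0 0 0 0 1;0 0 0 0 0 0 1")

```text
time_s: 14.4
eef_pos: [0.4355, -0.1226, 0.3075]
orientation: [179.9, 14.8, -173.8]
ft_force: [-0.5, -0.7, 0.5]
grip_width: 0.005
finger_force: 0.0
```

```bash
python3 go.py -37 -108 14
```

```text
togo mm [-1.9  0.1 30.2] rot [ 0.0004 -0.0012 -0.0024] F [-0.5 -0.7  0.5] t 14.4 grip 0.01
```

Emit:
drive_tool(commands="0 0 10 0 0 0 1;0 0 10 0 0 0 1;0 0 10 0 0 0 1;0 0 0 0 0 0 1;-5 0 0 0 0 0 1;-5 0 0 0 0 0 1;-5 0 0 0 0 0 1;-5 0 0 0 0 0 1;-5 0 0 0 0 0 1;-4 0 0 0 0 0 1")

```text
time_s: 15.4
eef_pos: [0.4706, -0.1184, 0.2865]
orientation: [179.9, 14.7, -173.7]
ft_force: [-7.8, -0.9, 4.5]
grip_width: 0.006
finger_force: 3.5
```

Emit:
drive_tool(commands="-3 0 0 0 0 0 1;-2 0 0 0 0 0 1;-1.5 0 0 0 0 0 1;-1.5 0 0 0 0 0 1;-1 0 0 0 0 0 1;0 0 0 0 0 0 1;0 0 0 0 0 0 1")

```text
time_s: 16.1
eef_pos: [0.4788, -0.1175, 0.2881]
orientation: [179.9, 14.6, -173.7]
ft_force: [-5.6, -2.3, -0.8]
grip_width: 0.004
finger_force: 2.7
```

```bash
python3 go.py -1 -108 14
```

```text
togo mm [-1.4 -0.5  0.2] rot [ 0.0013 -0.0045 -0.0007] F [-5.6 -2.3 -0.8] t 16.1 grip 0.0
```

Emit:
drive_tool(commands="-1.5 0 0 0 0 0 1;-1.5 0 0 0 0 0 1;-1 0 0 0 0 0 1;-1 0 0 0 0 0 1;-1 0 0 0 0 0 1;0 0 0 0 0 0 1;0 0 0 0 0 0 1")

```text
time_s: 16.8
eef_pos: [0.4814, -0.1172, 0.2882]
orientation: [179.9, 14.1, -173.6]
ft_force: [-24.2, -8.9, 5.6]
grip_width: 0.005
finger_force: 12.6
```

Emit:
drive_tool(commands="8 0 0 0 0 0 1;4 0 0 0 0 0 1;0 0 -16 0 0 0 1;0 0 -20 0 0 0 1;0 0 0 0 0 0 1;0 0 0 0 0 0 1")

```text
time_s: 17.4
eef_pos: [0.4652, -0.1194, 0.3224]
orientation: [-180.0, 15.0, -173.7]
ft_force: [-0.1, -0.2, -0.5]
grip_width: 0.007
finger_force: 0.0
```

```bash
python3 -c "
from h import *
p,R=tool()
print('tip',togo(pan(0,0,0)))
# tool vertical, keep y
Rt=axes([0,0,-1],[0,1,0]);print('rot',Ro.from_matrix(R.T@Rt).as_rotvec())
print('tipbox',(Ro.from_euler('z',-B[2]).apply(p+R@[0,0,.186]-[B[0],B[1],0])*1e3).round(1), 'flange box',(Ro.from_euler('z',-B[2]).apply(p-[B[0],B[1],0])*1e3).round(1))
import cv2
s=cv2.imread('pics/scene0.png');
im=cams.capture('scene')[120:290,240:420,::-1];cv2.imwrite('pics/s4.png',cv2.resize(im,None,fx=3.5,fy=3.5,interpolation=cv2.INTER_CUBIC))"
```

```text
tip [ -5.49249906 108.428559    50.81996247]
rot [-0.00086092  0.26134735 -0.00128033]
tipbox [ -18.6 -108.4  142.7] flange box [ -66.6 -108.2  322.4]
```

View pics/s4.png

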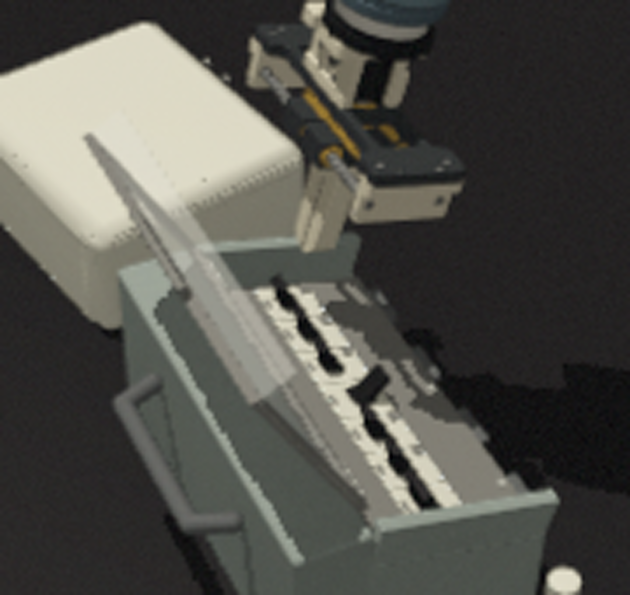

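All the levers lean back except the spare at (370,385). The cover's far corner is at (88,133) in the crop, which gives an angle of about 2.35. I set the tool vertical and raise it to go over the cover.

Emit:
drive_tool(commands="0 0 -30 0 0.1305 0 1;0 0 -40 0 0.1305 0 1;0 15 -40 0 0 0 1;0 15 -40 0 0 0 1;0 15 -40 0 0 0 1;-30 15 -20 0 0 0 1;-40 15 0 0 0 0 1;-40 15 0 0 0 0 1;0 0 0 0 0 0 1;0 0 0 0 0 0 1")

```text
time_s: 18.45
eef_pos: [0.5526, -0.0189, 0.5283]
orientation: [179.9, -0.3, -173.6]
ft_force: [-0.5, -1.2, -0.7]
grip_width: 0.004
finger_force: 0.0
```

```bash
cat > cv.py <<'E'
from h import *
import sys
x,y,z=map(float,sys.argv[1:])
p,R=tool();s=readout.state()
print('tipbox',(Ro.from_euler('z',-B[2]).apply(p+R@[0,0,.186]-[B[0],B[1],0])*1e3).round(1),'togo',togo(np.array([x,y,z])/1e3).round(1),'rot',Ro.from_matrix(R.T@axes([0,0,-1],[0,1,0])).as_rotvec().round(3),'j',s['joints'].round(0),s['ft_force'].round(1))
E
python3 cv.py 165 0 345
```

```text
tipbox [ 30.3 -17.7 342.3] togo [-134.7   17.6   -3.3] rot [ 0.002 -0.005  0.   ] j [ -14.   12.   74.   -0.   94. -110.] [-0.5 -1.2 -0.7]
```

Emit:
drive_tool(commands="-30 6 0 0 0 0 1;-35 6 0 0 0 0 1;-35 6 0 0 0 0 1;-35 0 0 0 -0.004 0 1;0 0 0 0 0 0 1;0 0 0 0 0 0 1")

```text
time_s: 19.05
eef_pos: [0.6838, 0.0124, 0.5289]
orientation: [179.9, -0.0, -173.8]
ft_force: [0.1, 0.5, -0.5]
grip_width: 0.007
finger_force: 0.0
```

```bash
python3 cv.py 165 0 252
```

```text
tipbox [165.1  -1.1 342.9] togo [ 0.1  1.  90.9] rot [ 0.001 -0.    -0.002] j [  -8.   27.   53.    0.  100. -105.] [ 0.1  0.5 -0.5]
```

Emit:
drive_tool(commands="0 0 30 0 0 0 1;0 0 30 0 0 0 1;0 0 30 0 0 0 1;0 0 0 0 0 0 1;6 0 0 0 0 0 1;6 0 0 0 0 0 1;6 0 0 0 0 0 1;6 0 0 0 0 0 1;0 0 0 0 0 0 1")

```text
time_s: 19.95
eef_pos: [0.6598, 0.0107, 0.4421]
orientation: [-180.0, 0.3, -173.7]
ft_force: [1.3, 0.1, 1.1]
grip_width: 0.007
finger_force: 0.9
```

```bash
python3 cv.py 140 0 252
```

```text
tipbox [142.2  -0.5 256.1] togo [2.2 0.5 4.1] rot [-0.     0.006 -0.001] j [  -9.   25.   68.    0.   87. -105.] [1.3 0.1 1.1]
```

Emit:
drive_tool(commands="12 0 -1 0 0 0 1;12 0 -1 0 0 0 1;12 0 -1 0 0 0 1;12 0 -1 0 0 0 1;12 0 -1 0 0 0 1;11 0 0 0 0 0 1;0 0 0 0 0 0 1")

```text
time_s: 20.65
eef_pos: [0.5884, 0.0029, 0.4451]
orientation: [180.0, 0.1, -173.8]
ft_force: [0.1, 0.2, -0.6]
grip_width: 0.003
finger_force: 0.0
```

```bash
python3 cv.py 41.5 0 258
```

```text
tipbox [ 6.950e+01 -1.000e-01  2.591e+02] togo [28.   0.1  1.1] rot [ 0.001  0.001 -0.002] j [ -11.   18.   79.    0.   84. -107.] [ 0.1  0.2 -0.6]
```

Emit:
drive_tool(commands="9 0 0 0 0 0 1;9 0 0 0 0 0 1;10 0 1 0 0 0 1;9 0 3 0 0 0 1;9 0 3 0 0 0 1;10 0 4 0 0 0 1;0 0 0 0 0 0 1")

```text
time_s: 21.35
eef_pos: [0.5326, -0.0032, 0.4333]
orientation: [179.9, 0.0, -173.8]
ft_force: [0.7, 0.0, -0.2]
grip_width: 0.008
finger_force: 0.0
```

```bash
python3 cv.py -11 0 230;python3 -c "
from h import *;import cv2
im=cams.capture('scene')[100:300,230:430,::-1];cv2.imwrite('pics/s5.png',cv2.resize(im,None,fx=2.5,fy=2.5,interpolation=cv2.INTER_CUBIC))"
```

```text
tipbox [1.320e+01 1.000e-01 2.473e+02] togo [24.2 -0.1 17.3] rot [ 0.001  0.    -0.002] j [ -12.   12.   88.    0.   80. -109.] [ 0.7  0.  -0.2]
```

View pics/s5.png

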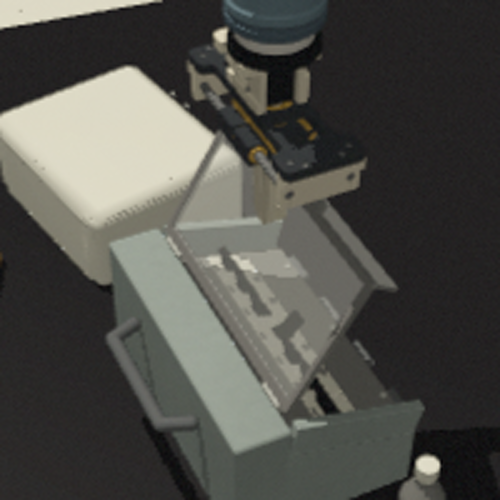

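The cover now leans forward at about 60°, with the finger behind it at (268,210). I continue along the arc, slowing towards the end.

Emit:
drive_tool(commands="8 0 5 0 0 0 1;8 0 6 0 0 0 1;8 0 6 0 0 0 1;7 0 8 0 0 0 1;6 0 8 0 0 0 1;6 0 8 0 0 0 1;4 0 9 0 0 0 1;4 0 9 0 0 0 1;4 0 9 0 0 0 1;0 0 0 0 0 0 1")

```text
time_s: 22.4
eef_pos: [0.4788, -0.009, 0.3641]
orientation: [179.9, -0.0, -173.7]
ft_force: [0.1, 0.4, -0.7]
grip_width: 0.007
finger_force: 0.0
```

Emit:
drive_tool(commands="2 0 8 0 0 0 1;2 0 8 0 0 0 1;1 0 7 0 0 0 1;1 0 7 0 0 0 1;1 0 6 0 0 0 1;1 0 6 0 0 0 1;0 0 5 0 0 0 1;0 0 0 0 0 0 1")

```text
time_s: 23.2
eef_pos: [0.4714, -0.0098, 0.3179]
orientation: [179.9, 0.0, -173.7]
ft_force: [0.2, -0.1, -0.5]
grip_width: 0.0
finger_force: 0.0
```

```bash
python3 cv.py -51 0 119
```

```text
tipbox [-48.3   0.2 131.9] togo [ 2.7 -0.2 12.8] rot [ 0.001  0.001 -0.001] j [ -15.   11.  106.    0.   63. -111.] [ 0.2 -0.1 -0.5]
```

Emit:
drive_tool(commands="0 0 4 0 0 0 1;0 0 4 0 0 0 1;0 0 3 0 0 0 1;0 0 0 0 0 0 1;0 0 0 0 0 0 1")

```text
time_s: 23.7
eef_pos: [0.4719, -0.0099, 0.308]
orientation: [180.0, 0.2, -173.7]
ft_force: [0.1, -0.0, 3.8]
grip_width: 0.007
finger_force: 2.0
```

Emit:
drive_tool(commands="0 0 1.5 0 0 0 1;0 0 1.5 0 0 0 1;0 0 0 0 0 0 1;0 0 0 0 0 0 1")

```text
time_s: 24.1
eef_pos: [0.4719, -0.0098, 0.3074]
orientation: [-180.0, 0.3, -173.7]
ft_force: [-7.3, 1.1, 23.5]
grip_width: 0.005
finger_force: 12.7
```

```bash
python3 cv.py -51 0 119
```

```text
tipbox [-4.710e+01 -1.000e-01  1.214e+02] togo [4.  0.1 2.3] rot [-0.     0.005 -0.001] j [ -15.   12.  106.    0.   61. -111.] [-7.3  1.1 23.5]
```

The cover meets a hard stop at the expected shut height. I retreat and check.

Emit:
drive_tool(commands="0 0 -10 0 0 0 1;0 0 -25 0 0 0 1;10 0 -40 0 0 0 1;20 0 -40 0 0 0 1;30 0 -20 0 0 0 1;45 0 0 0 0 0 1;45 0 0 0 0 0 1;45 0 0 0 0 0 1;0 0 0 0 0 0 1;0 0 0 0 0 0 1")

```text
time_s: 25.1
eef_pos: [0.2772, -0.0313, 0.4396]
orientation: [-180.0, 0.3, -173.9]
ft_force: [0.3, 0.6, 0.3]
grip_width: 0.004
finger_force: 0.0
```

```bash
python3 -c "
from h import *;import cv2
im=cams.capture('scene')[150:410,240:460,::-1];im2=cams.capture('top')[130:310,170:430,::-1]
cv2.imwrite('pics/s6.png',np.hstack([cv2.resize(im,(400,473),interpolation=cv2.INTER_CUBIC),cv2.copyMakeBorder(cv2.resize(im2,(400,277),interpolation=cv2.INTER_CUBIC),0,196,0,0,0)]))
e=np.array([[.06-.146*ct,y,.146-.146*st] for y in(.134,-.134)])
c=cams.get_calibration('scene');print(((proj(c,w(B,e))-[240,150])*400/220).round())
c=cams.get_calibration('top');print(((proj(c,w(B,e))-[170,130])*400/260+[400,0]).round(),readout.state()['time_s'],readout.state()['ft_force'])"
```

```text
[[289. 192.]
 [193.  68.]]
[[562. 259.]
 [767. 231.]] 25.2 [-1.16625624 -0.08015776  0.89480947]
```

View pics/s6.png

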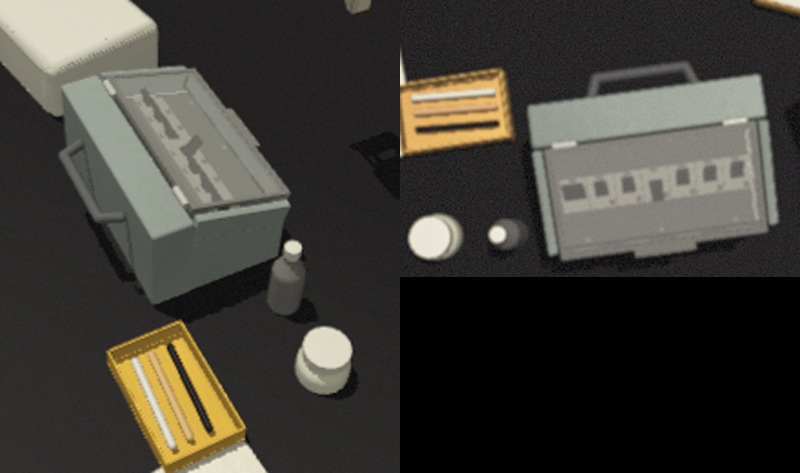

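The cover is shut, with its free edge at (289,195) in the scene view and (562,259) in the top view, as predicted. Six levers lean back, the spare is forward, and the bystanders have not moved.

```bash
python3 -c "
from bench import ctrl;print(ctrl.finish_job())"
```

```text
the job is handed in; nothing more can be done
None
```

I reset both tripped breakers (5th and 7th from the left) to off and then on and shut the cover; the last pictures show the other levers and the table items unmoved, and I handed the job in at about 25 s, with no verdict returned.

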